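# Pin the cable reel shaft for transport

### The job

Lock the empty yellow cable reel for transport: swing its crank until the crank stands straight up, which lines up the hidden cross-hole in the shaft, then push the long red-handled pin down through the hole in the top of the lock housing until its flange sits fully home, and let go. Leave the short blue-handled pin in the rack.

Things in the scene. Friction and masses are not known exactly. Their poses are not given: they have to be found in the camera images.
- lock_pin: Long red-handled pin, nose down in one of two holes (15 mm wide, 40 deep, 100 apart) of a wooden rack 50 mm high; lifts straight out. Origin: nose tip (10 mm above the table in the rack); z up along it. Stem 12 mm thick, tapered nose, 85 mm long; flange 36 mm wide at 85 to 91 mm above the origin; round red handle 22 mm thick at 91 to 131 mm, grip at 111. About 0.12 kg.
- short_pin: The wrong pin, blue-handled, in the rack's other hole, to be left there. Like the red one but its stem is only 45 mm long, so it stands 40 mm lower (top 101 mm above the table). Origin: nose tip, z up.
- lock_hole (a point): Mouth centre of the 24 mm hole in the aluminium top of the fixed blue lock housing, 115 mm above the table. z up; y along the level shaft from crank to yellow reel (124 mm wide, 62 mm off); x square to it. Shaft axis 40 mm below. With the crank upright within 10 degrees the pin drops freely through shaft and housing until its flange rests here, nose 85 mm below.
- crank_grip (a point): Middle of the crank's round black handle (20 mm thick, 62 long, along the shaft), 70 mm from the shaft axis, 104 mm to lock_hole's -y side. z points out along the arm: vertical when upright. Starts leaning 35 to 65 degrees to lock_hole's -x; about 4 N turns it, it stays where left. Pinch it from above across x and carry it along its arc, gripper down; it turns in the pads.
Mind the look-alikes: they are no part of the job. What is shaped like the lock_pin but turquoise is not meant.

How it is judged:
On the way:
1. the crank stands upright, within 17 degrees (angle between crank_grip's own z axis and vertical below 0.3 rad), for 0.2 s.
At the end, for the whole second after the job is handed in: Crank upright within 17 degrees; red pin through housing and shaft, nose at least 78 mm below the hole's mouth (85 mm is home), within 15 mm of the hole's axis, upright within 11 degrees, released and at rest; short blue pin still in the rack, within 30 mm of its start (angle between crank_grip's own z axis and vertical below 0.3 rad and z of lock_pin in the frame of lock_hole below -0.078 m and horizontal distance between lock_pin and lock_hole below 0.015 m and angle between lock_pin's own z axis and vertical below 0.2 rad and linear speed of lock_pin below 0.02 m/s and distance of short_pin from where it was at the start of the episode below 0.03 m); the robot touches nothing.
It fails at once if the short blue pin is taken out of the rack or moved more than 40 mm (distance of short_pin from where it was at the start of the episode above 0.04 m).
It also fails if it takes over 64 s, if anything falls off the work surface, if the arm or the gripper's body presses on something with over 40 N, if the wrist force passes 120 N, or if a joint passes its speed limit or range.

### The arm

A 7-joint arm with a two-finger parallel gripper is mounted at the origin on the work surface. World frame = base frame: x ahead of the robot, y to its left, z up, the work surface at z = 0. Lengths are in m, angles in rad, forces in N, time in s.
With the tool pointing down it reaches from about 0.4 to 0.85 m from the base axis. Payload 4.5 kg.
Tool frame: the origin (TCP) lies between the finger pads; the fingertips stand 11 mm ahead of it and the grasp point (between the pads) lies 8 mm behind it (r.nose_length is the distance from the TCP to the fingertips, in m); z points along the fingers, y is the line along which they close (so a half turn about z gives the same grasp; the last joint's range is limited). The gripper opens to 88 mm and grips with 3 to 60 N. Pads are 18 mm wide; open, the fingers measure 123 mm over their backs; the gripper's body (75 mm by 187 mm) begins 45 mm behind the grasp point.
Start: joints at [-1.186, 0.689, -0.195, 1.565, 0.157, 0.902, -0.215], TCP at [0.215, 0.587, 0.22] pointing down, gripper open.
Joint ranges: [-3.01, 3.01], [-0.46, 2.08], [-1.47, 1.51], [0.13, 2.56], [-1, 4.14], [0.04, 2.09], [-2.66, 2.66]. Speed limits (rad/s): [2.57, 2.57, 3.14, 3.14, 3.14, 3.14, 3.14].

### API

Orientations are given as a unit quaternion [x, y, z, w].
In Python, from plant import get_state, snapshot, camera_model, r gives the robot as it stands.
- The arm moves only by the shell command python3 -m inch 'ROWS' [FORCE]. ROWS is text: rows parted by semicolons, each of 7 numbers parted by spaces: the opening, from -1 (shut) to 1 (fully open), then the shift along the tool's x, y, z in m, then the turn, a rotation vector about the tool's x, y, z in rad. A call has 1 to 20 rows; each row shifts and turns the commanded pose from where the row before left it, along the tool's axes as they then stand; what a row does not reach is not made up. A row lasts 1/12 s, in which the tool goes at most 41.7 mm and 7.16 degrees, less where a joint would pass 70% of its speed; a pose out of reach is approached as far as the arm can. A call is refused whole if a number of a shift passes 0.0417 or a number of a turn 0.125, either way. A call with a gripper value outside its range is refused whole. The fingers move at their own pace and stop on an object; FORCE is the grip in N (left out, the last holds). Time passes only in rows, so rows that do not move let the fingers close. It gives the time, the measured TCP pose, the force, the opening and the grip force at its end, in the units of the state.
- get_state(): the state, without advancing time (a new reading comes with each control period).
- snapshot(name): name is "side" or "top" or "wrist"; returns (picture, depth): 384x512x3 uint8, red, green, blue; 384x512 float32, m along the optical axis (not along the pixel's ray), 0 where there is no reading.
- camera_model(name): a dict with "intrinsics" (3x3 intrinsics, pixels), "view" (4x4, takes a point from world to camera coordinates). Camera axes: x right, y down, z forward; pixel columns grow to the right and rows downward; lengths in m; the calibration is good to about 2 mm. The wrist camera is an equidistant fisheye: a pixel r from the principal point sees the ray r / f radians off the axis. A picture is of the moment at which its call begins: read the wrist's pose just before it. camera_model takes no time and is no camera call; for the wrist camera it gives the pose at the moment of the call.
- r.finish_job(): hands the job in; it is judged then, once.
The state is a dict: "clock": time; "q": joint angles; "qd": joint speeds; "joint_torque": joint torques, N m; "tool_pos": TCP position; "eef_rot": TCP orientation; "contact_force": force on the tool from outside, world axes, zero at the start; "moment": the same for the moment, N m; "opening": opening from 0.0 (shut) to 1.0 (fully open); "finger_force": force on a finger pad.
Only numpy, scipy, OpenCV 4.12 (cv2) and the standard library are available. Lean on these libraries where they do the work, as an engineer would, in place of code of your own. Each camera call takes 0.05 s, during which the arm holds its last target. There are 200 camera calls.

## Working session

There is one attempt and no reset: what is moved stays moved. The work goes in short steps, Python scripts to look and compute and a shell command to move; the robot and the scene stay as the last step left them, time stands still between calls to the robot, and variables do not carry over. Pictures are saved under pics/ and viewed, at most 12 in all, crops included, and the job is handed in when it is done.

```bash
mkdir -p pics; ls
python3 - <<'E'
from plant import *
import cv2,numpy as np
s=get_state();print(s)
for n in("side","top"):
    p,d=snapshot(n);cv2.imwrite(f"pics/{n}0.png",p[:,:,::-1]);np.save(f"pics/{n}0.npy",d);np.save(f"pics/{n}0rgb.npy",p)
    print(n,camera_model(n))
E
```

```text
pics
{'clock': 0.0, 'q': array([-1.18619447,  0.6899811 , -0.1945229 ,  1.56633188,  0.15730732,
        0.90253743, -0.21511989]), 'qd': array([-5.99045689e-04, -3.82933968e-04,  9.98500863e-04, -2.18948361e-04,
        4.02234148e-04,  1.38585250e-03,  9.86066946e-05]), 'joint_torque': array([-1.28659387e-03, -5.27560186e+01, -1.26697954e+00, -1.53421319e+01,
       -5.25746180e-02,  7.02037607e-03,  1.76222215e-04]), 'tool_pos': array([0.2145987 , 0.58628438, 0.21911535]), 'eef_rot': array([ 1.74466197e-01,  9.84662723e-01, -9.27525764e-04, -9.28476144e-05]), 'contact_force': array([-0.18309999, -0.14803167, -0.13902822]), 'moment': array([ 0.01183562, -0.00426638,  0.02157564]), 'finger_force': 0.0, 'opening': 1.0013655550567802}
side {'intrinsics': array([[384.8136421 ,   0.        , 257.64016347],
       [  0.        , 384.8136421 , 197.03746137],
       [  0.        ,   0.        ,   1.        ]]), 'view': array([[ 0.84256995, -0.53840176,  0.01412214, -0.46550351],
       [-0.39982247, -0.64283867, -0.65337619,  0.27086444],
       [ 0.36085715,  0.54486879, -0.75690166,  0.84141672],
       [ 0.        ,  0.        ,  0.        ,  1.        ]])}
top {'intrinsics': array([[485.08589669,   0.        , 255.45329636],
       [  0.        , 485.08589669, 190.67495879],
       [  0.        ,   0.        ,   1.        ]]), 'view': array([[ 0.02705763, -0.99962291, -0.0046815 , -0.03513308],
       [-0.98799029, -0.02602946, -0.15230775,  0.54921868],
       [ 0.15212846,  0.00874636, -0.98832203,  1.3140931 ],
       [ 0.        ,  0.        ,  0.        ,  1.        ]])}
```

View pics/side0.png

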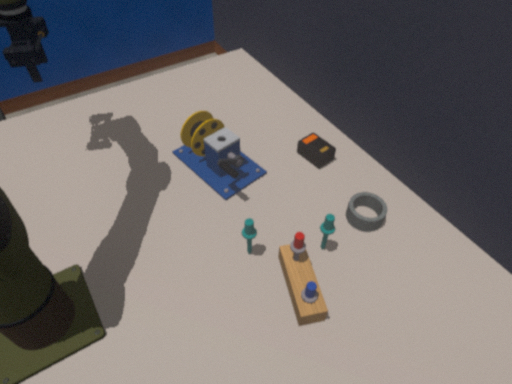

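View pics/top0.png

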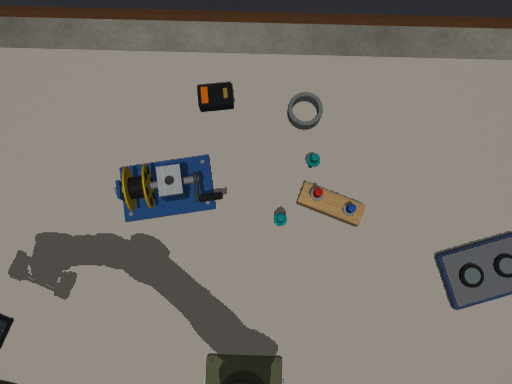

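The side view shows the housing at about (222,145), the red pin at (299,240), the blue pin at (311,290), and turquoise decoys at (249,230) and (328,225). In the top view the housing hole is near (169,181), the crank handle at (211,196), red at (317,192) and blue at (350,208). The crank leans toward the robot.

```bash
cat > h.py <<'E'
import numpy as np,cv2
from plant import *
def ray(n,uv,z):
    c=camera_model(n);K=c["intrinsics"];V=c["view"];R=V[:3,:3];o=-R.T@V[:3,3]
    d=R.T@np.linalg.inv(K)@np.array([uv[0],uv[1],1.]);return o+d*(z-o[2])/d[2]
def blobs(p,lo,hi,amin=8):
    h=cv2.cvtColor(p,cv2.COLOR_RGB2HSV);m=cv2.inRange(h,np.array(lo),np.array(hi))
    n,l,s,c=cv2.connectedComponentsWithStats(m);return [(c[i].round(2),s[i]) for i in range(1,n) if s[i,4]>=amin]
def tri(a,b):
    A=[];
    for n,uv in(("top",a),("side",b)):
        c=camera_model(n);P=c["intrinsics"]@c["view"][:3]
        A+=[uv[0]*P[2]-P[0],uv[1]*P[2]-P[1]]
    A=np.array(A);x=np.linalg.lstsq(A[:,:3],-A[:,3],rcond=None);return x[0]
E
python3 - <<'E'
from h import *
for n in("top","side"):
    p=np.load(f"pics/{n}0rgb.npy")
    for k,lo,hi in(("red",(0,150,90),(6,255,255)),("red2",(172,150,90),(180,255,255)),("blue",(112,150,90),(125,255,255)),("yel",(20,120,80),(32,255,255))):
        for c,s in blobs(p,lo,hi): print(n,k,c,s, ray(n,c,.141).round(4) if n=="top" else "")
t=np.load("pics/top0rgb.npy")[140:240,110:240];s=np.load("pics/side0rgb.npy")[95:200,170:275]
im=np.hstack([cv2.resize(t,None,fx=3.4,fy=3.4,interpolation=2),np.zeros((340,4,3),np.uint8),cv2.resize(s,(340,340),interpolation=2)])
print(im.shape);cv2.imwrite("pics/crop.png",im[:,:,::-1])
E
```

```text
top red [318.33 191.8 ] [315 188   8   9  55] [ 0.5361 -0.184   0.141 ]
top yel [224.77  92.67] [223  88   5  10  43] [0.7975 0.0678 0.141 ]
top yel [144.23 186.01] [141 164  11  44  98] [0.5394 0.2676 0.141 ]
top yel [124.6  188.92] [122 167  11  44 101] [0.5304 0.3181 0.141 ]
side red [299.1  236.62] [295 233   9   9  58] 
side blue [311.24 285.93] [308 283   7   6  29] 
side yel [197.93 129.28] [181 111  42  44 811] 
(340, 786, 3)
```

View pics/crop.png

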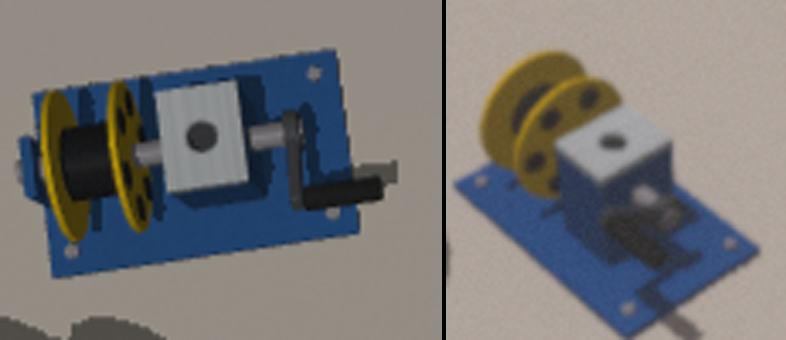

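The crop shows the lock hole at top (169,180) and side (221,139). The black crank handle's middle is at top (210.5,196) and side (229.5,168).

Run:
```python
from h import *
h1=ray("top",(169.1,179.95),.115);h2=ray("side",(221.3,138.5),.115);print("hole",h1,h2,tri((169.1,179.95),(221.3,138.5)))
p1=tri((318.33,191.8),(299.1,236.62));print("red",p1,ray("side",(299.1,236.62),.13))
p=tri((210.5,196.1),(229.3,167.6));print("grip tri",p)
# housing orientation: metal top corners, hull in top
t=np.load("pics/top0rgb.npy");h=cv2.cvtColor(t,cv2.COLOR_RGB2HSV)
m=cv2.inRange(h,(105,120,40),(122,255,255));m[:, :110]=0;m[:,240:]=0;m[:140]=0;m[240:]=0
pts=cv2.findNonZero(m);b=cv2.boxPoints(cv2.minAreaRect(cv2.convexHull(pts)));q=[ray("top",x,.008) for x in b];print(np.round(q,3))
for i in range(4):
    e=q[(i+1)%4]-q[i];print(np.linalg.norm(e),np.degrees(np.arctan2(e[1],e[0])))
# for several heights of handle: shaft frame coords
for yd in(0,):
  for a in (35,45,55,65):
    z=.075+.07*np.cos(np.radians(a));print(a,ray("top",(210.5,196.1),z)-h1,.07*np.sin(np.radians(a)))
print([(ray("top",c,.095),c) for c,s in blobs(t,(108,150,60),(130,255,255)) if c[0]>300])
```

```text
hole [0.56148065 0.20882787 0.115     ] [0.56317941 0.20755925 0.115     ] [0.56235673 0.20870004 0.11423099]
red [ 0.53728562 -0.1848249   0.13651179] [ 0.54143732 -0.18183068  0.13      ]
grip tri [0.52243068 0.09650791 0.11572233]
[[0.61  0.393 0.008]
 [0.657 0.121 0.008]
 [0.502 0.092 0.008]
 [0.456 0.36  0.008]]
0.27658270922872863 -80.04453708687612
0.15801123997244282 -169.536090139834
0.2719089046053874 99.84169177306788
0.1575822963320079 12.16539143646534
35 [-0.04279694 -0.11346341  0.01734064] 0.04015035054457323
45 [-0.04169867 -0.11266219  0.00949747] 0.049497474683058325
55 [-0.0403898  -0.11170734  0.00015035] 0.05734064310022943
65 [-0.0389101  -0.11062787 -0.01041672] 0.0634415450925655
[(array([ 0.50164378, -0.27644543,  0.095     ]), array([350.79, 208.04]))]
```

Hole ≈ (0.562, 0.2083, 0.115), with the lock frame yawed about 9.7°. The crank leans about 56°, with its grip at (0.522, 0.0965, 0.115). The red pin is at about (0.537, -0.185). Next I'll move above the crank.

```bash
python3 -m inch '1 -.0305 -.0236 0 0 0 0;1 -.0305 -.0236 0 0 0 0;1 -.0305 -.0236 0 0 0 0;1 -.0305 -.0236 0 0 0 0;1 -.0305 -.0236 0 0 0 0;1 -.0305 -.0236 0 0 0 0;1 -.0305 -.0236 0 0 0 0;1 -.0305 -.0236 0 0 0 0;1 -.0305 -.0236 0 0 0 0;1 -.0305 -.0236 0 0 0 0;1 -.0305 -.0236 0 0 0 0;1 -.0305 -.0236 0 0 0 0;1 -.0305 -.0236 0 0 0 0;1 -.0305 -.0236 0 0 0 0;1 -.0305 -.0236 0 0 0 0;1 0 0 0 0 0 0' 20
python3 -m inch '1 0 0 0 0 0 .117;1 0 0 0 0 0 .117;1 0 0 0 0 0 .117;1 0 0 0 0 0 .117;1 0 0 0 0 0 .117;1 0 0 0 0 0 .117;1 0 0 0 0 0 .117;1 0 0 0 0 0 .117;1 0 0 0 0 0 .117;1 0 0 0 0 0 0;1 0 0 0 0 0 0'
cat >> h.py <<'E'
def go(t):
    from scipy.spatial.transform import Rotation as R
    s=get_state();T=R.from_quat(s["eef_rot"]).as_matrix();print("tcp",s["tool_pos"].round(4),"yaw y",np.degrees(np.arctan2(T[1,1],T[0,1])).round(1),"tilt",T[:,2].round(3),"tool shift",(T.T@(np.array(t)-s["tool_pos"])).round(4))
E
python3 - <<'E'
from h import *
go((.5223,.0965,.107))
p,d=snapshot("wrist");cv2.imwrite("pics/w1.png",p[:,:,::-1])
E
```

```text
clock: 1.43
tool_pos: [0.5267, 0.0875, 0.2193]
eef_rot: [0.181, 0.983, -0.003, 0.002]
contact_force: [1.0, -0.6, 0.3]
opening: 1.002
finger_force: 0.0
clock: 2.35
tool_pos: [0.5224, 0.0975, 0.2197]
eef_rot: [0.644, 0.765, -0.0, -0.0]
contact_force: [0.7, -0.1, 0.1]
opening: 0.998
finger_force: 0.0
tcp [0.5224 0.0975 0.2197] yaw y 9.8 tilt [-0.001 -0.    -1.   ] tool shift [-0.001  -0.0002  0.1127]
```

View pics/w1.png

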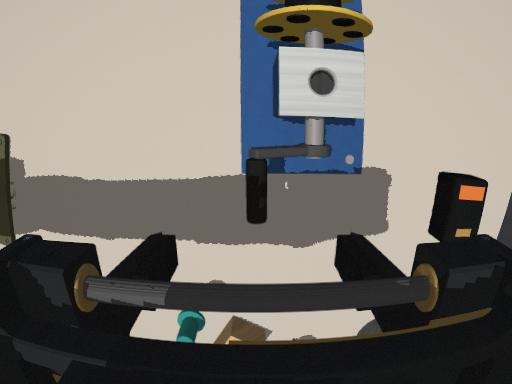

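The wrist view shows the shaft aligned with the image's vertical, and the handle at (257,190) centred between the fingers. The hole is at (322,82). I'll descend and pinch.

```bash
python3 - <<'E'
from h import *
c=camera_model("wrist");print(c)
V=c["view"];K=c["intrinsics"];R=V[:3,:3];o=-R.T@V[:3,3]
def fr(uv,z):
    x=(uv[0]-K[0,2])/K[0,0];y=(uv[1]-K[1,2])/K[1,1];t=np.hypot(x,y)
    d=R.T@np.array([np.sin(t)*x/t,np.sin(t)*y/t,np.cos(t)]);return o+d*(z-o[2])/d[2]
print(fr((322,82),.115),fr((257,190),.118))
E
python3 -m inch '1 0 0 .028 0 0 0;1 0 0 .028 0 0 0;1 0 0 .028 0 0 0;1 0 0 .0285 0 0 0;1 0 0 0 0 0 0;-1 0 0 0 0 0 0;-1 0 0 0 0 0 0;-1 0 0 0 0 0 0;-1 0 0 0 0 0 0;-1 0 0 0 0 0 0;-1 0 0 0 0 0 0;-1 0 0 0 0 0 0' 15
```

```text
{'intrinsics': array([[297.31863964,   0.        , 255.80155416],
       [  0.        , 297.31863964, 200.18200508],
       [  0.        ,   0.        ,   1.        ]]), 'view': array([[ 0.98547213,  0.16983085, -0.00146778, -0.53109514],
       [ 0.16395083, -0.94902569,  0.26920322, -0.02914627],
       [ 0.04432605, -0.26553291, -0.96308228,  0.39090823],
       [ 0.        ,  0.        ,  0.        ,  1.        ]])}
[0.56317249 0.21136073 0.115     ] [0.52248756 0.10288287 0.118     ]
clock: 3.4
tool_pos: [0.523, 0.0974, 0.108]
eef_rot: [0.646, 0.764, 0.0, 0.0]
contact_force: [0.4, -1.0, 0.6]
opening: 0.493
finger_force: 0.0
```

```bash
python3 -m inch '-1 0 0 0 0 0 0;-1 0 0 0 0 0 0;-1 0 0 0 0 0 0;-1 0 0 0 0 0 0;-1 0 0 0 0 0 0;-1 0 0 0 0 0 0'
```

```text
clock: 3.9
tool_pos: [0.5227, 0.0973, 0.1074]
eef_rot: [0.646, 0.764, 0.0, -0.0]
contact_force: [-0.3, 0.5, 0.3]
opening: 0.041
finger_force: 0.0
```

```bash
python3 -m inch '-1 0 0 0 0 0 0;-1 0 0 0 0 0 0'
python3 - <<'E'
from h import *
w,_=snapshot("wrist");t,_=snapshot("top");s,_=snapshot("side")
t=cv2.resize(t[140:240,110:240],(390,300),interpolation=2);s=cv2.resize(s[95:200,170:275],(390,300),interpolation=2)
w=cv2.resize(w,(400,300))
cv2.imwrite("pics/m1.png",np.vstack([np.hstack([t,s]),np.hstack([w,np.zeros((300,380,3),np.uint8)])])[:,:,::-1])
E
```

```text
clock: 4.07
tool_pos: [0.5228, 0.0974, 0.1074]
eef_rot: [0.646, 0.764, 0.0, -0.0]
contact_force: [0.6, -1.0, -0.4]
opening: 0.005
finger_force: 0.0
```

View pics/m1.png

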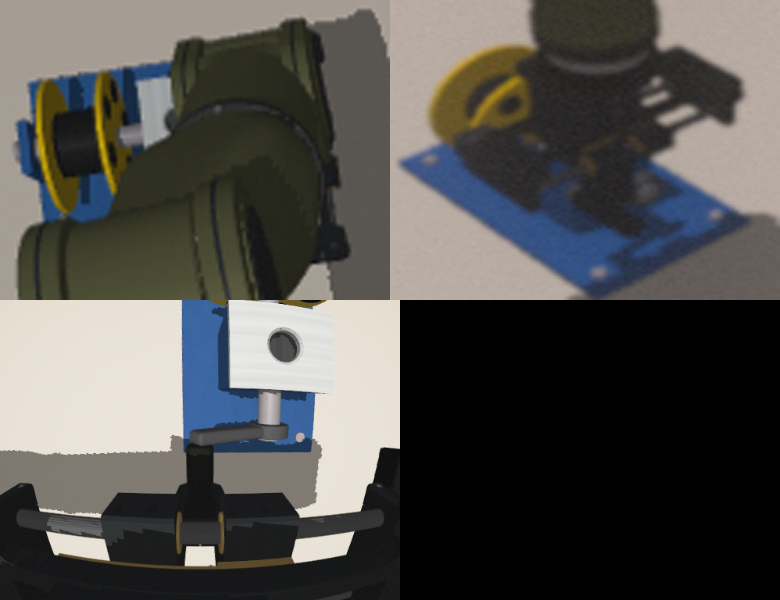

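The wrist view shows the crank handle at (200,465 in the montage) running into the pads, but the gripper reads shut. I'll check the handle's true height with the wrist depth.

```bash
cat >> h.py <<'E'
def wpts(d,c):
    V=c["view"];K=c["intrinsics"];v,u=np.mgrid[:384,:512]
    x=(u-K[0,2])/K[0,0];y=(v-K[1,2])/K[1,1];t=np.hypot(x,y)+1e-9
    D=np.stack([np.sin(t)*x/t,np.sin(t)*y/t,np.cos(t)],-1);P=D/D[...,2:]*d[...,None]
    return (P-V[:3,3])@V[:3,:3]
def wpix(p,c):
    V=c["view"];K=c["intrinsics"];q=V[:3,:3]@p+V[:3,3];t=np.arctan2(np.hypot(q[0],q[1]),q[2]);n=np.hypot(q[0],q[1])
    return (K[0,2]+K[0,0]*t*q[0]/n,K[1,2]+K[1,1]*t*q[1]/n)
E
python3 - <<'E'
from h import *
c=camera_model("wrist");p,d=snapshot("wrist");W=wpts(d,c)
print("tcp px",wpix(get_state()["tool_pos"],c))
for v in range(170,300,8): print(v,[tuple(W[v,u].round(3)) for u in (244,256,268)])
h=W[55,340];print("housing top",h)
E
```

```text
tcp px (np.float64(255.8515129714905), np.float64(238.89472186652324))
170 [(np.float64(0.509), np.float64(0.137), np.float64(0.108)), (np.float64(0.516), np.float64(0.14), np.float64(0.115)), (np.float64(0.522), np.float64(0.14), np.float64(0.113))]
178 [(np.float64(0.51), np.float64(0.133), np.float64(0.109)), (np.float64(0.516), np.float64(0.136), np.float64(0.118)), (np.float64(0.523), np.float64(0.137), np.float64(0.116))]
186 [(np.float64(0.511), np.float64(0.129), np.float64(0.112)), (np.float64(0.517), np.float64(0.131), np.float64(0.117)), (np.float64(0.524), np.float64(0.131), np.float64(0.112))]
194 [(np.float64(0.511), np.float64(0.126), np.float64(0.117)), (np.float64(0.518), np.float64(0.127), np.float64(0.119)), (np.float64(0.524), np.float64(0.128), np.float64(0.115))]
202 [(np.float64(0.512), np.float64(0.121), np.float64(0.116)), (np.float64(0.518), np.float64(0.123), np.float64(0.119)), (np.float64(0.525), np.float64(0.124), np.float64(0.117))]
210 [(np.float64(0.513), np.float64(0.117), np.float64(0.117)), (np.float64(0.519), np.float64(0.119), np.float64(0.119)),
[... 1403 characters left out ...]
t64(0.523), np.float64(0.094), np.float64(0.144)), (np.float64(0.526), np.float64(0.108), np.float64(0.167))]
282 [(np.float64(0.517), np.float64(0.105), np.float64(0.171)), (np.float64(0.524), np.float64(0.09), np.float64(0.145)), (np.float64(0.526), np.float64(0.106), np.float64(0.17))]
290 [(np.float64(0.515), np.float64(0.123), np.float64(0.205)), (np.float64(0.518), np.float64(0.124), np.float64(0.205)), (np.float64(0.521), np.float64(0.124), np.float64(0.205))]
298 [(np.float64(0.516), np.float64(0.122), np.float64(0.206)), (np.float64(0.519), np.float64(0.122), np.float64(0.206)), (np.float64(0.522), np.float64(0.123), np.float64(0.206))]
housing top [0.54905811 0.20931459 0.11531988]
```

```bash
python3 -m inch '-1 0 0 -.03 0 0 0;-1 0 0 -.03 0 0 0;-1 0 0 -.03 0 0 0;-1 0 0 0 0 0 0;-1 0 0 0 0 0 0'
python3 - <<'E'
from h import *
print(r.nose_length)
c=camera_model("wrist");p,d=snapshot("wrist");W=wpts(d,c);go((.52,.1,.1))
print("tcp px",wpix(get_state()["tool_pos"],c))
np.savez("pics/w2.npz",p=p,d=d,W=W)
for v in range(120,300,8): print(v,[tuple(float(q) for q in W[v,u].round(3)) for u in (250,256,262)],p[v,256])
cv2.imwrite("pics/w2.png",p[:,:,::-1])
E
```

```text
clock: 4.68
tool_pos: [0.5238, 0.0975, 0.1989]
eef_rot: [0.646, 0.764, 0.002, 0.001]
contact_force: [-0.3, 0.2, -0.8]
opening: 0.005
finger_force: 0.0
0.011
tcp [0.5227 0.0974 0.1975] yaw y 9.6 tilt [ 0.001  0.    -1.   ] tool shift [ 0.003  -0.0023  0.0975]
tcp px (np.float64(253.91622400437439), np.float64(238.00359688922313))
120 [(0.506, 0.164, 0.009), (0.513, 0.166, 0.01), (0.52, 0.167, 0.01)] [ 56  95 153]
128 [(0.508, 0.155, 0.008), (0.515, 0.156, 0.009), (0.522, 0.157, 0.007)] [ 56  96 153]
136 [(0.509, 0.146, 0.009), (0.516, 0.147, 0.009), (0.523, 0.148, 0.009)] [ 55  97 152]
144 [(0.511, 0.136, 0.009), (0.518, 0.137, 0.009), (0.525, 0.139, 0.01)] [ 54  94 151]
152 [(0.512, 0.138, 0.114), (0.517, 0.14, 0.118), (0.522, 0.14, 0.114)] [72 72 74]
160 [(0.513, 0.132, 0.113), (0.518, 0.133, 0.116), (0.523, 0.133, 0.114)] [73 73 73]
168 [(0.514, 0.126, 0.119), (0.519, 0.126, 0.118), (0.524, 0.127, 0.116)] [36 36 35]
176 [(0.515, 0.119, 0.118), (0.52, 0.12, 0.118), (0.526, 0.12, 0.116)] [35 36 34]
184 [(0.517, 0.112, 0.118), (0.522, 0.113, 0.119), (0.527, 0.113, 0.116)] [31 32 31]
1
[... 496 characters left out ...]
)] [96 91 85]
240 [(0.519, 0.106, 0.223), (0.522, 0.108, 0.224), (0.525, 0.107, 0.223)] [69 66 63]
248 [(0.519, 0.107, 0.233), (0.522, 0.108, 0.234), (0.525, 0.107, 0.233)] [67 65 61]
256 [(0.519, 0.107, 0.242), (0.523, 0.104, 0.235), (0.525, 0.107, 0.241)] [121 115 108]
264 [(0.52, 0.106, 0.248), (0.523, 0.1, 0.235), (0.525, 0.107, 0.249)] [123 118 109]
272 [(0.52, 0.107, 0.256), (0.524, 0.096, 0.236), (0.525, 0.107, 0.256)] [123 117 110]
280 [(0.52, 0.106, 0.262), (0.525, 0.091, 0.236), (0.524, 0.107, 0.262)] [126 120 113]
288 [(0.518, 0.124, 0.296), (0.519, 0.123, 0.294), (0.521, 0.124, 0.295)] [46 47 46]
296 [(0.518, 0.122, 0.297), (0.519, 0.123, 0.298), (0.521, 0.123, 0.298)] [48 48 47]
```

View pics/w2.png

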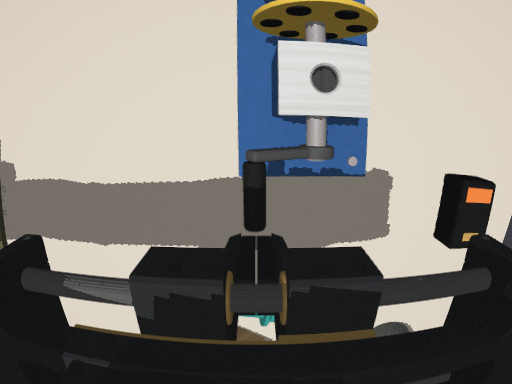

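The handle's top is at z=0.118 (centre about 0.109), directly under the TCP. It spans rows 165–230 at column 255. The visible fingers start only at row ~234, so the real tips seem to sit above where the stated tool frame puts them. I'll measure that.

Run:
```python
from h import *
f=np.load("pics/w2.npz");W=f["W"]
for v in range(228,246,1): print(v,[tuple(float(q) for q in W[v,u].round(3)) for u in (235,242,248,264,272,280)])
c=camera_model("wrist");s=get_state()["tool_pos"]
for k in (-.011,0,.02): print(k,wpix(s+[-.0015,.009,k],c),wpix(s+[.0015,-.009,k],c))
```

```text
228 [(0.509, 0.025, -0.001), (0.518, 0.026, -0.002), (0.521, 0.073, 0.117), (0.536, 0.073, 0.113), (0.557, 0.033, -0.001), (0.567, 0.034, -0.001)]
229 [(0.509, 0.023, -0.001), (0.518, 0.024, -0.002), (0.521, 0.072, 0.118), (0.547, 0.029, -0.001), (0.557, 0.032, -0.0), (0.568, 0.033, -0.001)]
230 [(0.509, 0.022, -0.001), (0.519, 0.024, -0.0), (0.522, 0.071, 0.118), (0.547, 0.027, -0.003), (0.557, 0.03, -0.0), (0.568, 0.032, -0.001)]
231 [(0.51, 0.021, 0.0), (0.519, 0.022, -0.001), (0.522, 0.069, 0.117), (0.547, 0.026, -0.002), (0.558, 0.029, -0.0), (0.568, 0.03, -0.001)]
232 [(0.51, 0.019, 0.0), (0.519, 0.02, -0.001), (0.527, 0.022, -0.001), (0.547, 0.026, -0.0), (0.558, 0.026, -0.003), (0.568, 0.029, -0.001)]
233 [(0.51, 0.017, -0.001), (0.519, 0.019, -0.002), (0.527, 0.02, -0.002), (0.548, 0.024, -0.002), (0.558, 0.026, 0.0), (0.569, 0.027, -0.001)]
234 [(0.511, 0.107, 0.219), (0.519, 0.018, -0.001), (0.527, 0.019, -0.001), (0.548, 0.022, -0.002), (0.53, 0.109, 0.217), (0.569, 0.027, 0.001)]
235 [(0.511, 0.107, 0.219), (0.515, 0.106, 0.218), (0.527, 0.017, -0.002), (0.512, 0.166, 0.
[... 1147 characters left out ...]
 (0.533, 0.111, 0.231)]
244 [(0.512, 0.107, 0.231), (0.515, 0.106, 0.228), (0.518, 0.106, 0.228), (0.526, 0.108, 0.228), (0.53, 0.11, 0.231), (0.534, 0.11, 0.231)]
245 [(0.512, 0.107, 0.233), (0.515, 0.106, 0.23), (0.518, 0.107, 0.23), (0.526, 0.107, 0.228), (0.529, 0.11, 0.233), (0.533, 0.11, 0.232)]
-0.011 (np.float64(255.8791141784359), np.float64(218.43074385446522)) (np.float64(255.81911884233037), np.float64(245.19161937409103))
0 (np.float64(255.8772228849554), np.float64(224.56271278102727)) (np.float64(255.81380865776376), np.float64(252.58679780906235))
0.02 (np.float64(255.87306479593755), np.float64(237.7834635658419)) (np.float64(255.80244703305286), np.float64(268.31371988284))
```

The tips measure z≈0.217 with the TCP reading 0.1975, so the hand sits about 30 mm higher than the stated tool frame. I'll correct for that: the grasp point is roughly 38 mm above the reported TCP. Descending with a half-open gripper.

```bash
python3 -m inch '.2 0 0 0 0 0 0;.2 0 0 0 0 0 0;.2 0 0 0 0 0 0;.2 0 0 0 0 0 0;.2 0 0 .02 0 0 0;.2 0 0 .02 0 0 0;.2 0 0 .02 0 0 0;.2 0 0 0 0 0 0;.2 0 0 .02 0 0 0;.2 0 0 .02 0 0 0;.2 0 0 .015 0 0 0;.2 0 0 .01 0 0 0;.2 0 0 0 0 0 0;-1 0 0 0 0 0 0;-1 0 0 0 0 0 0;-1 0 0 0 0 0 0;-1 0 0 0 0 0 0;-1 0 0 0 0 0 0;-1 0 0 0 0 0 0;-1 0 0 0 0 0 0' 15
```

```text
clock: 6.4
tool_pos: [0.5228, 0.0973, 0.0729]
eef_rot: [0.646, 0.764, 0.0, 0.0]
contact_force: [-1.6, -0.2, 3.8]
opening: 0.215
finger_force: 14.7
```

Gripped, at 19 mm opening. Now the first half of the arc.

```bash
python3 -m inch '-1 0 .001 -.0015 0 0 0;-1 0 .003 -.0039 0 0 0;-1 0 .003 -.0038 0 0 0;-1 0 .0035 -.0034 0 0 0;-1 0 .0035 -.0034 0 0 0;-1 0 .004 -.0029 0 0 0;-1 0 .004 -.0029 0 0 0;-1 0 .0043 -.0023 0 0 0;-1 0 .0043 -.0023 0 0 0;-1 0 0 0 0 0 0'
```

```text
clock: 7.23
tool_pos: [0.5423, 0.1007, 0.099]
eef_rot: [0.646, 0.764, -0.008, -0.007]
contact_force: [-20.5, -1.9, 18.5]
opening: 0.223
finger_force: 15.0
```

```bash
python3 -m inch '-1 0 0 -.004 0 0 0;-1 0 0 0 0 0 0;-1 0 0 0 0 0 0'
python3 - <<'E'
from h import *
c=camera_model("wrist");p,d=snapshot("wrist");W=wpts(d,c);go((.5795,.1058,.11))
for v in range(176,236,8): print(v,[tuple(float(q) for q in W[v,u].round(3)) for u in (246,256,266)])
# crank arm points: grey lever
cv2.imwrite("pics/w3.png",p[:,:,::-1])
E
```

```text
clock: 7.48
tool_pos: [0.5473, 0.1017, 0.1031]
eef_rot: [0.646, 0.764, -0.004, -0.004]
contact_force: [-10.4, -1.0, 8.5]
opening: 0.223
finger_force: 15.0
tcp [0.5473 0.1016 0.1031] yaw y 9.6 tilt [-0.011 -0.002 -1.   ] tool shift [-0.0013  0.0323 -0.0072]
176 [(0.536, 0.144, 0.131), (0.54, 0.145, 0.132), (0.545, 0.146, 0.133)]
184 [(0.537, 0.141, 0.137), (0.541, 0.143, 0.139), (0.545, 0.144, 0.142)]
192 [(0.537, 0.138, 0.137), (0.541, 0.139, 0.141), (0.546, 0.14, 0.141)]
200 [(0.538, 0.135, 0.139), (0.542, 0.135, 0.137), (0.546, 0.137, 0.141)]
208 [(0.538, 0.132, 0.142), (0.543, 0.133, 0.144), (0.547, 0.133, 0.141)]
216 [(0.539, 0.129, 0.143), (0.543, 0.13, 0.144), (0.548, 0.13, 0.142)]
224 [(0.539, 0.125, 0.144), (0.544, 0.126, 0.145), (0.548, 0.126, 0.142)]
232 [(0.54, 0.121, 0.143), (0.544, 0.122, 0.145), (0.549, 0.123, 0.144)]
```

View pics/w3.png

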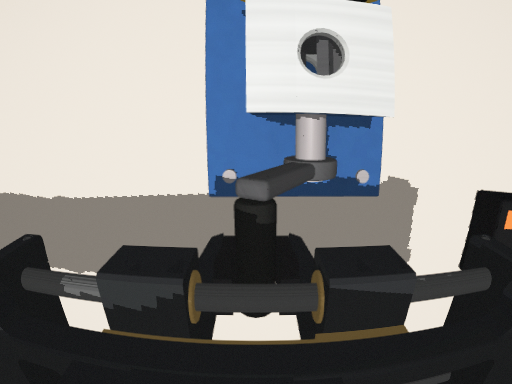

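The wrist view shows the crank following in the pads (handle at (256,235), arm now about 31° from vertical), and the hole at (323,53). I'll finish the arc.

```bash
python3 -m inch '-1 0 .0037 -.0022 0 0 0;-1 0 .0037 -.0022 0 0 0;-1 0 .0037 -.0018 0 0 0;-1 0 .0037 -.0014 0 0 0;-1 0 .0037 -.001 0 0 0;-1 0 .0037 -.0006 0 0 0;-1 0 .0037 -.0004 0 0 0;-1 0 .0037 0 0 0 0;-1 0 0 0 0 0 0;-1 0 0 0 0 0 0;-1 0 0 0 0 0 0'
python3 - <<'E'
from h import *
c=camera_model("wrist");p,d=snapshot("wrist");W=wpts(d,c);go((.5795,.1058,.11))
for v in range(176,236,8): print(v,[tuple(float(q) for q in W[v,u].round(3)) for u in (246,256,266)])
np.savez("pics/w4.npz",p=p,W=W)
h=cv2.cvtColor(p,cv2.COLOR_RGB2HSV);m=(h[...,2]<150)&(abs(W[...,2]-.1)<.1)
m[:, :200]=0;m[:,400:]=0;m[110:]=0
n,l,s,ce=cv2.connectedComponentsWithStats(m.astype(np.uint8))
for i in range(1,n):
  if s[i,4]>150: print(s[i],ce[i])
E
```

```text
clock: 8.45
tool_pos: [0.5803, 0.1068, 0.1132]
eef_rot: [0.646, 0.764, -0.001, -0.001]
contact_force: [-5.0, -0.6, 5.0]
opening: 0.219
finger_force: 15.0
tcp [0.5803 0.1068 0.1132] yaw y 9.6 tilt [-0.004 -0.001 -1.   ] tool shift [-0.0008 -0.0009  0.0032]
176 [(0.569, 0.15, 0.145), (0.573, 0.15, 0.145), (0.578, 0.151, 0.145)]
184 [(0.569, 0.147, 0.149), (0.574, 0.148, 0.149), (0.578, 0.149, 0.15)]
192 [(0.569, 0.176, 0.277), (0.574, 0.144, 0.149), (0.579, 0.145, 0.15)]
200 [(0.57, 0.14, 0.149), (0.575, 0.14, 0.149), (0.579, 0.141, 0.148)]
208 [(0.571, 0.137, 0.152), (0.575, 0.138, 0.154), (0.58, 0.139, 0.153)]
216 [(0.572, 0.134, 0.153), (0.576, 0.135, 0.154), (0.58, 0.135, 0.153)]
224 [(0.572, 0.13, 0.154), (0.576, 0.131, 0.154), (0.581, 0.131, 0.152)]
232 [(0.573, 0.126, 0.152), (0.577, 0.127, 0.153), (0.582, 0.127, 0.152)]
[ 237   34   44   42 1400] [258.02142857  54.39785714]
```

```bash
python3 - <<'E'
from h import *
c=camera_model("wrist");V=c["view"];K=c["intrinsics"];R=V[:3,:3];o=-R.T@V[:3,3]
def fr(uv,z):
    x=(uv[0]-K[0,2])/K[0,0];y=(uv[1]-K[1,2])/K[1,1];t=np.hypot(x,y)
    d=R.T@np.array([np.sin(t)*x/t,np.sin(t)*y/t,np.cos(t)]);return o+d*(z-o[2])/d[2]
W=np.load("pics/w4.npz")["W"]
for uv in((258.5,54.9),(258.5,34),(258.5,76),(237,55),(281,55)): print(fr(uv,.115))
print(W[55,225],W[55,300])
go((.58,.1,.2))
E
python3 -m inch '.1 0 0 0 0 0 0;.1 0 0 0 0 0 0;.1 0 0 0 0 0 0;.1 0 0 0 0 0 0;.1 0 0 0 0 0 0;.1 0 0 0 0 0 0;.1 0 0 0 0 0 0'
python3 -m inch '.1 0 0 -.02 0 0 0;.1 0 0 -.02 0 0 0;.1 0 0 -.03 0 0 0;.1 0 0 -.03 0 0 0;.1 0 0 0 0 0 0;.1 0 0 0 0 0 0'
python3 - <<'E'
from h import *
c=camera_model("wrist");p,d=snapshot("wrist");W=wpts(d,c);go((.5373,-.185,.2));np.savez("pics/w5.npz",p=p,W=W)
for v in range(150,236,8): print(v,[tuple(float(q) for q in W[v,u].round(3)) for u in (246,256,266)])
h=cv2.cvtColor(p,cv2.COLOR_RGB2HSV)
V=c["view"];K=c["intrinsics"];R=V[:3,:3];o=-R.T@V[:3,3]
top=(abs(W[...,2]-.115)<.004)&(h[...,1]<60)&(h[...,2]>150)&(abs(W[...,0]-.562)<.06)&(abs(W[...,1]-.21)<.06)
cn,_=cv2.findContours(top.astype(np.uint8),cv2.RETR_CCOMP,cv2.CHAIN_APPROX_NONE)
for q in cn:
    if len(q)>20:
        P=np.array([W[b,a] for a,b in q[:,0]]);(x,y),s,_=cv2.minAreaRect(P[:,:2].astype(np.float32)*1000);print(len(q),x,y,s,P[:,2].mean())
E
```

```text
[0.56421616 0.21094528 0.115     ]
[0.56220465 0.22292412 0.115     ]
[0.5661897  0.19922187 0.115     ]
[0.55282595 0.20908384 0.115     ]
[0.57611583 0.2130713  0.115     ]
[0.54622697 0.20843568 0.11376577] [0.5863493  0.21546662 0.11376844]
tcp [0.5803 0.1068 0.1132] yaw y 9.6 tilt [-0.004 -0.001 -1.   ] tool shift [-0.0067 -0.0018 -0.0868]
clock: 9.08
tool_pos: [0.5823, 0.1074, 0.1124]
eef_rot: [0.646, 0.764, 0.0, 0.0]
contact_force: [0.3, -0.1, -0.8]
opening: 0.549
finger_force: 0.0
clock: 9.58
tool_pos: [0.5834, 0.1075, 0.2142]
eef_rot: [0.646, 0.764, 0.002, 0.001]
contact_force: [-0.4, 0.3, 0.0]
opening: 0.549
finger_force: 0.0
tcp [0.5821 0.1074 0.2126] yaw y 9.6 tilt [ 0.001  0.    -1.   ] tool shift [-0.2808 -0.0928  0.0125]
150 [(0.568, 0.15, 0.134), (0.576, 0.151, 0.135), (0.587, 0.148, 0.087)]
158 [(0.569, 0.145, 0.149), (0.577, 0.147, 0.15), (0.593, 0.131, 0.009)]
166 [(0.57, 0.14, 0.151), (0.578, 0.141, 0.15), (0.595, 0.121, 0.008)]
174 [(0.571, 0.134, 0.153), (0.579, 0.135, 0.153), (0.597, 0.109, -0.001)]
182 [(0.572, 0.128, 0.153), (0.58, 0.129, 0.154), (0.599, 0.098, -0.002)]
190 [(0.573, 0.121, 0.153), (0.581, 0.123, 0.154), (0.601, 0.088, -0.0)]
198 [(0.574, 0.115, 0.154), (0.582, 0.116, 0.153), (0.603, 0.078, 0.0)]
206 [(0.576, 0.108, 0.152), (0.583, 0.11, 0.153), (0.605, 0.066, -0.002)]
214 [(0.577, 0.102, 0.153), (0.584, 0.103, 0.153), (0.607, 0.056, -0.0)]
222 [(0.578, 0.095, 0.152), (0.586, 0.097, 0.154), (0.609, 0.045, 0.0)]
230 [(0.579, 0.088, 0.153), (0.587, 0.09, 0.153), (0.611, 0.033, -0.001)]
317 563.8967895507812 212.0201416015625 (80.88246154785156, 64.44514465332031) 0.11408332635553478
83 563.7301635742188 211.96189880371094 (24.708606719970703, 25.35491180419922) 0.11288269527729328
```

The crank is upright (handle top 0.154, offset about 2 mm). The refined hole position is about (0.5637, 0.211). Next, over to the red pin.

```bash
python3 -m inch '.1 -.0351 -.0116 0 0 0 0;.1 -.0351 -.0116 0 0 0 0;.1 -.0351 -.0116 0 0 0 0;.1 -.0351 -.0116 0 0 0 0;.1 -.0351 -.0116 0 0 0 0;.1 -.0351 -.0116 0 0 0 0;.1 -.0281 -.0116 0 0 0 0;.1 -.0201 -.0116 0 0 0 0;.1 0 0 0 0 0 0;.1 0 0 0 0 0 0'
python3 - <<'E'
from h import *
c=camera_model("wrist");p,d=snapshot("wrist");W=wpts(d,c);go((.5373,-.185,.2));np.savez("pics/w6.npz",p=p,W=W)
for lo,hi in(((0,150,60),(6,255,255)),((172,150,60),(180,255,255))):
  h=cv2.cvtColor(p,cv2.COLOR_RGB2HSV);m=cv2.inRange(h,np.array(lo),np.array(hi))>0
  if m.sum()>20:
    P=W[m];t=P[P[:,2]>.136];print(m.sum(),P[:,2].max(),"top",len(t),np.median(t,0),(t.max(0)+t.min(0))/2,np.ptp(t,0))
cv2.imwrite("pics/w6.png",p[:,:,::-1])
E
```

```text
clock: 10.47
tool_pos: [0.5321, -0.1647, 0.211]
eef_rot: [0.647, 0.763, -0.001, -0.001]
contact_force: [-0.2, 0.9, -0.5]
opening: 0.551
finger_force: 0.0
tcp [ 0.533  -0.1627  0.2112] yaw y 9.5 tilt [-0.002  0.001 -1.   ] tool shift [-0.0227  0.0006  0.0112]
663 0.37487878655722584 top 442 [ 0.54317777 -0.17945676  0.13959997] [ 0.53748396 -0.14315466  0.25549897] [0.0323187  0.09461364 0.23875964]
```

View pics/w6.png

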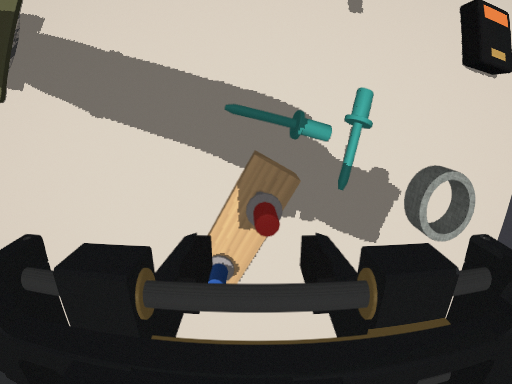

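The turquoise pins lie on the table. The red handle is at (266,217) in the rack, and blue is at (220,272), partly hidden by the hand. I'll refine the red top.

Run:
```python
from h import *
f=np.load("pics/w6.npz");p=f["p"];W=f["W"];h=cv2.cvtColor(p,cv2.COLOR_RGB2HSV)
m=((h[...,0]<7)|(h[...,0]>172))&(h[...,1]>140);m[240:]=0;m[:190]=0;m[:,:240]=0;m[:,300:]=0
P=W[m];t=P[(P[:,2]>.138)&(P[:,2]<.145)];(x,y),s,_=cv2.minAreaRect(t[:,:2].astype(np.float32)*1000);print(len(t),x,y,s,t.mean(0))
fl=P[P[:,2]<.137];print(np.percentile(fl,[2,50,98],axis=0))
go((x/1000,y/1000,.0825))
```

```text
404 543.508056640625 -180.38795471191406 (18.859771728515625, 19.298816680908203) [ 0.54343902 -0.18018565  0.13968608]
[[ 0.53253158 -0.1799059   0.10397988]
 [ 0.53998391 -0.17231973  0.12250649]
 [ 0.5510203  -0.1705909   0.13683242]]
tcp [ 0.533  -0.1627  0.2112] yaw y 9.5 tilt [-0.002  0.001 -1.   ] tool shift [-0.0194  0.0077  0.1286]
```

```bash
python3 -m inch '.1 -.019 .007 0 0 0 0;.1 0 0 0 0 0 0;.1 0 0 .02 0 0 0;.1 0 0 .02 0 0 0;.1 0 0 .02 0 0 0;.1 0 0 0 0 0 0'
python3 - <<'E'
from h import *
go((.5425,-.181,.0825));c=camera_model("wrist");p,d=snapshot("wrist");W=wpts(d,c)
h=cv2.cvtColor(p,cv2.COLOR_RGB2HSV);m=((h[...,0]<7)|(h[...,0]>172))&(h[...,1]>140)&(W[...,2]<.145)&(W[...,2]>.138)&(abs(W[...,0]-.54)<.04)&(abs(W[...,1]+.18)<.04)
print(m.sum());t=W[m]
if len(t)>9:(x,y),s,_=cv2.minAreaRect(t[:,:2].astype(np.float32)*1000);print(x,y,s);go((x/1000,y/1000,.0825))
cv2.imwrite("pics/w7.png",p[:,:,::-1])
E
```

```text
clock: 11.02
tool_pos: [0.5413, -0.1778, 0.1488]
eef_rot: [0.645, 0.765, -0.001, -0.004]
contact_force: [-1.2, 0.1, -0.5]
opening: 0.549
finger_force: 0.0
tcp [ 0.5413 -0.1778  0.1488] yaw y 9.7 tilt [-0.007  0.003 -1.   ] tool shift [-0.0037  0.0011  0.0662]
733
543.818115234375 -180.7745819091797 (20.12389373779297, 20.016677856445312)
tcp [ 0.5423 -0.1784  0.1506] yaw y 9.7 tilt [-0.005  0.002 -1.   ] tool shift [-0.0028  0.0014  0.0681]
```

View pics/w7.png

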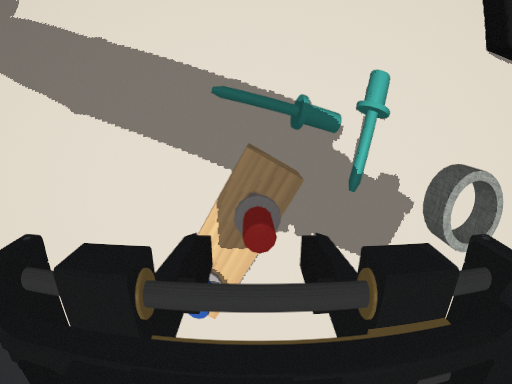

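The red handle top is at (260,238), between the fingers and within about 2 mm. Descending and gripping.

```bash
python3 -m inch '.1 -.002 .001 .017 0 0 0;.1 0 0 .017 0 0 0;.1 0 0 .017 0 0 0;.1 0 0 .016 0 0 0;.1 0 0 0 0 0 0;.1 0 0 0 0 0 0;-1 0 0 0 0 0 0;-1 0 0 0 0 0 0;-1 0 0 0 0 0 0;-1 0 0 0 0 0 0;-1 0 0 0 0 0 0;-1 0 0 0 0 0 0;-1 0 0 0 0 0 0;-1 0 0 0 0 0 0' 30
```

```text
clock: 12.23
tool_pos: [0.5445, -0.1831, 0.0861]
eef_rot: [0.646, 0.763, -0.0, -0.0]
contact_force: [-1.8, 0.4, 6.9]
opening: 0.239
finger_force: 29.6
```

```bash
python3 -m inch '-1 0 0 -.01 0 0 0;-1 0 0 -.015 0 0 0;-1 0 0 -.02 0 0 0;-1 0 0 -.025 0 0 0;-1 0 0 -.03 0 0 0;-1 0 0 -.03 0 0 0;-1 0 0 -.03 0 0 0;-1 0 0 -.02 0 0 0;-1 0 0 0 0 0 0;-1 0 0 0 0 0 0'
python3 - <<'E'
from h import *
go((.5635,.2108,.266));s=get_state();print(s["opening"],s["finger_force"])
c=camera_model("wrist");p,d=snapshot("wrist");W=wpts(d,c)
h=cv2.cvtColor(p,cv2.COLOR_RGB2HSV);m=((h[...,0]<7)|(h[...,0]>172))&(h[...,1]>140);m[:200]=0;m[260:]=0
if m.sum()>9:print(m.sum(),np.percentile(W[m],[2,50,98],axis=0))
cv2.imwrite("pics/w8.png",p[:,:,::-1])
E
```

```text
clock: 13.07
tool_pos: [0.5455, -0.1827, 0.2664]
eef_rot: [0.646, 0.764, 0.001, 0.001]
contact_force: [0.2, 0.7, -2.5]
opening: 0.244
finger_force: 29.4
tcp [ 0.5455 -0.1827  0.2664] yaw y 9.6 tilt [ 0.002 -0.    -1.   ] tool shift [3.85e-01 8.32e-02 3.00e-04]
0.2438839426514064 29.39430878323037
1054 [[ 0.5344752  -0.17872233  0.28398363]
 [ 0.54287095 -0.17109797  0.30165174]
 [ 0.55305435 -0.16965436  0.31659206]]
```

View pics/w8.png

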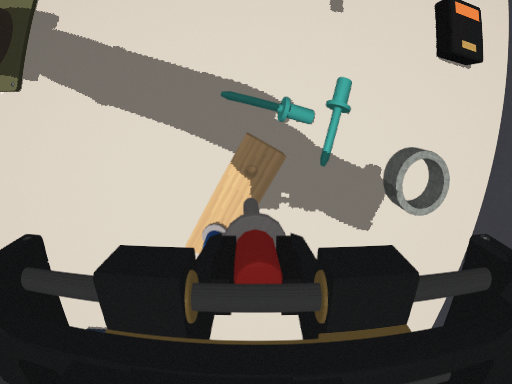

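The pin is held upright and the nose is visible at (250,202). The blue pin is still in the rack. I'll measure the nose's offset from the TCP.

Run:
```python
from h import *
c=camera_model("wrist");p,d=snapshot("wrist");W=wpts(d,c);s=get_state()["tool_pos"]
reg=W[190:230,235:275].reshape(-1,3);g=reg[(reg[:,2]>.17)&(reg[:,2]<.275)]
print(s)
for a in range(0,9):
    z0=.19+.01*a;q=g[abs(g[:,2]-z0)<.005]
    if len(q)>3: print(z0,len(q),q.min(0).round(4),q.max(0).round(4),q.mean(0).round(4))
```

```text
[ 0.54400064 -0.18227603  0.26414585]
0.2 35 [ 0.5336 -0.1812  0.1977] [ 0.5447 -0.1757  0.205 ] [ 0.5383 -0.1771  0.2013]
0.21 52 [ 0.534  -0.1815  0.2052] [ 0.5455 -0.1755  0.2148] [ 0.5387 -0.1771  0.2099]
0.22 65 [ 0.5344 -0.1818  0.215 ] [ 0.5452 -0.1754  0.2249] [ 0.5392 -0.177   0.2202]
0.23 53 [ 0.5352 -0.1793  0.2251] [ 0.5452 -0.1752  0.235 ] [ 0.5394 -0.1765  0.2298]
0.24 7 [ 0.5373 -0.1767  0.235 ] [ 0.5426 -0.1752  0.2363] [ 0.5396 -0.1759  0.2357]
0.27 31 [ 0.5305 -0.1688  0.272 ] [ 0.5518 -0.1633  0.2749] [ 0.5419 -0.1648  0.2738]
```

```bash
python3 -m inch '-1 .025 .006 0 0 0 0;-1 .0348 .008 0 0 0 0;-1 .0348 .008 0 0 0 0;-1 .0348 .008 0 0 0 0;-1 .0348 .008 0 0 0 0;-1 .0348 .008 0 0 0 0;-1 .0348 .008 0 0 0 0;-1 .0348 .008 0 0 0 0;-1 .0348 .008 0 0 0 0;-1 .0348 .008 0 0 0 0;-1 .0258 .006 0 0 0 0;-1 .0180 .0047 0 0 0 0;-1 0 0 0 0 0 0;-1 0 0 0 0 0 0;-1 0 0 0 0 0 0'
cat > nose.py <<'E'
from h import *
c=camera_model("wrist");p,d=snapshot("wrist");W=wpts(d,c);s=get_state()["tool_pos"]
go((.568,.21,s[2]))
reg=W[185:240,225:285].reshape(-1,3);g=reg[(reg[:,2]>s[2]-.09)&(reg[:,2]<s[2]-.005)]
for a in range(8):
    z0=s[2]-.08+.01*a;q=g[abs(g[:,2]-z0)<.005]
    if len(q)>9: print(round(z0,3),len(q),"xc",((q.min(0)+q.max(0))/2)[0].round(4),"yc",(q.max(0)[1]-.006).round(4))
h=cv2.cvtColor(p,cv2.COLOR_RGB2HSV)
top=(abs(W[...,2]-.1145)<.005)&(h[...,1]<70)&(abs(W[...,0]-.563)<.06)&(abs(W[...,1]-.21)<.06)
cn,_=cv2.findContours(top.astype(np.uint8),cv2.RETR_CCOMP,cv2.CHAIN_APPROX_NONE)
for q in cn:
    if len(q)>20:
        P=np.array([W[b,a] for a,b in q[:,0]]);(x,y),z,_=cv2.minAreaRect(P[:,:2].astype(np.float32)*1000);print(len(q),x,y,z)
cv2.imwrite("pics/w9.png",p[:,:,::-1])
E
python3 nose.py
```

```text
clock: 14.42
tool_pos: [0.5684, 0.2069, 0.2641]
eef_rot: [0.646, 0.763, -0.002, -0.0]
contact_force: [-0.8, -1.2, -1.6]
opening: 0.241
finger_force: 29.4
tcp [0.5687 0.2064 0.2645] yaw y 9.4 tilt [-0.002 -0.002 -1.   ] tool shift [ 0.0037 -0.0001 -0.    ]
0.194 15 xc 0.5625 yc 0.2073
0.204 53 xc 0.5637 yc 0.2074
0.214 57 xc 0.5638 yc 0.2075
0.224 58 xc 0.5638 yc 0.2078
0.234 32 xc 0.5638 yc 0.2079
269 563.9034423828125 212.19566345214844 (79.79420471191406, 65.07090759277344)
63 563.5032958984375 211.93545532226562 (24.5377140045166, 24.851816177368164)
```

View pics/w9.png

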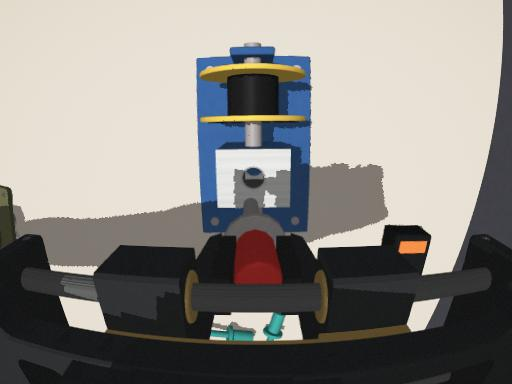

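This is the tenth and last picture. It shows the pin's nose at (253,205) and the hole at (254,178), with the pin upright over the housing and about 4 mm short along +y. I'll correct that and descend to just above the mouth, using numbers only from here.

```bash
python3 -m inch '-1 .0042 .0006 0 0 0 0;-1 0 0 .012 0 0 0;-1 0 0 .012 0 0 0;-1 0 0 .012 0 0 0;-1 0 0 .012 0 0 0;-1 0 0 .012 0 0 0;-1 0 0 .006 0 0 0;-1 0 0 0 0 0 0;-1 0 0 0 0 0 0'; python3 nose.py
```

```text
clock: 15.22
tool_pos: [0.569, 0.2125, 0.1996]
eef_rot: [0.646, 0.763, -0.0, 0.0]
contact_force: [-0.2, 0.2, -1.2]
opening: 0.241
finger_force: 29.4
tcp [0.5694 0.2128 0.2   ] yaw y 9.5 tilt [ 0.001  0.    -1.   ] tool shift [-0.0025 -0.0018 -0.    ]
0.12 72 xc 0.5693 yc 0.2229
0.13 14 xc 0.5633 yc 0.2132
0.14 52 xc 0.5639 yc 0.2133
0.15 54 xc 0.5645 yc 0.2136
0.16 61 xc 0.5646 yc 0.2135
0.17 32 xc 0.5644 yc 0.2136
379 563.751220703125 212.33975219726562 (80.47044372558594, 63.9172248840332)
```

```bash
python3 -m inch '-1 -.0012 -.001 .004 0 0 0;-1 0 0 .008 0 0 0;-1 0 0 .008 0 0 0;-1 0 0 .008 0 0 0;-1 0 0 .008 0 0 0;-1 0 0 0 0 0 0'
```

```text
clock: 15.77
tool_pos: [0.5667, 0.2112, 0.1612]
eef_rot: [0.646, 0.764, -0.002, -0.001]
contact_force: [0.3, -0.9, -2.5]
opening: 0.241
finger_force: 29.4
```

```bash
python3 -m inch '-1 0 0 .007 0 0 0;-1 0 0 .007 0 0 0;-1 0 0 .007 0 0 0;-1 0 0 .007 0 0 0;-1 0 0 0 0 0 0'
```

```text
clock: 16.18
tool_pos: [0.567, 0.2113, 0.1337]
eef_rot: [0.646, 0.764, -0.001, -0.001]
contact_force: [-0.0, 1.0, -1.9]
opening: 0.243
finger_force: 29.4
```

```bash
python3 -m inch '-1 0 0 .006 0 0 0;-1 0 0 .006 0 0 0;-1 0 0 .006 0 0 0;-1 0 0 .006 0 0 0;-1 0 0 .003 0 0 0;-1 0 0 .002 0 0 0;-1 0 0 0 0 0 0;-1 0 0 0 0 0 0'
python3 - <<'E'
from h import *
c=camera_model("wrist");p,d=snapshot("wrist");W=wpts(d,c);go((.56,.21,.1))
h=cv2.cvtColor(p,cv2.COLOR_RGB2HSV);m=((h[...,0]<7)|(h[...,0]>172))&(h[...,1]>140);m[:180]=0;m[270:]=0
print(m.sum(),np.percentile(W[m],[1,50,99],axis=0))
E
```

```text
clock: 16.85
tool_pos: [0.5674, 0.2115, 0.1067]
eef_rot: [0.646, 0.764, -0.0, -0.0]
contact_force: [-2.4, -0.8, 3.3]
opening: 0.241
finger_force: 29.7
tcp [0.5674 0.2115 0.1067] yaw y 9.6 tilt [-0.001 -0.    -1.   ] tool shift [-0.0003 -0.0076  0.0067]
1495 [[0.55638356 0.21351418 0.12412804]
 [0.56525911 0.22250967 0.14771332]
 [0.57601192 0.2245397  0.16077204]]
```

```bash
python3 -m inch '-1 0 0 .002 0 0 0;-1 0 0 .001 0 0 0;-1 0 0 0 0 0 0;0 0 0 0 0 0 0;0 0 0 0 0 0 0;0 0 0 0 0 0 0;0 0 0 0 0 0 0;0 0 0 0 0 0 0;0 0 0 0 0 0 0'; python3 -m inch '.1 0 0 -.01 0 0 0;.1 0 0 -.025 0 0 0;.1 0 0 -.03 0 0 0;.1 0 0 -.03 0 0 0;.1 0 0 0 0 0 0;.1 0 0 0 0 0 0;.1 0 0 0 0 0 0'
python3 - <<'E'
from h import *
c=camera_model("wrist");p,d=snapshot("wrist");W=wpts(d,c);np.savez("pics/w10.npz",p=p,W=W)
h=cv2.cvtColor(p,cv2.COLOR_RGB2HSV);m=((h[...,0]<7)|(h[...,0]>172))&(h[...,1]>140);m[:150]=0;m[270:]=0
P=W[m];P=P[P[:,2]<.2];zt=np.percentile(P[:,2],98);t=P[abs(P[:,2]-np.median(P[P[:,2]>zt-.004,2]))<.003];print(len(P),"ztop",zt,t.mean(0),np.ptp(t,axis=0),np.percentile(P,[1,99],axis=0))
n=((abs(W[...,0]-.565)<.03)&(abs(W[...,1]-.212)<.03)&(W[...,2]>.117)&(W[...,2]<.129)&(h[...,1]<90));print("flange",np.median(W[n],0),np.percentile(W[n][:,2],[5,50,95]))
t,_=snapshot("top");print([c for c,s in blobs(t,(108,150,60),(130,255,255)) if c[0]>300])
k=(W[...,2]>.1465)&(W[...,2]<.158)&(W[...,1]<.135)&(W[...,1]>.08);print("crank",k.sum(),np.percentile(W[k],[2,50,98],axis=0) if k.sum() else "")
E
```

```text
clock: 17.65
tool_pos: [0.5682, 0.2116, 0.1031]
eef_rot: [0.646, 0.764, -0.0, -0.0]
contact_force: [0.3, -0.4, 0.5]
opening: 0.504
finger_force: 0.0
clock: 18.23
tool_pos: [0.5678, 0.2115, 0.1985]
eef_rot: [0.646, 0.764, -0.0, -0.0]
contact_force: [-0.2, 0.2, -1.4]
opening: 0.552
finger_force: 0.0
871 ztop 0.16103997071161474 [0.56620673 0.21434644 0.15969662] [0.02073366 0.01969955 0.0049029 ] [[0.55639836 0.20483007 0.12526107]
 [0.57582363 0.22375194 0.16122667]]
flange [0.56374099 0.22110371 0.11998105] [0.11855704 0.11998105 0.12095322]
[array([350.55, 208.  ])]
crank 571 [[0.5705972  0.09020481 0.14771023]
 [0.58002251 0.10679712 0.15239065]
 [0.59056557 0.12273648 0.15430566]]
```

The pin is fully home (handle top 0.160–0.161, flange top about 0.120), the crank is upright, the blue pin hasn't moved and the gripper is clear. Handing in.

```bash
python3 -c "
from plant import r
print(r.finish_job())"
```

```text
the job is handed in; nothing more can be done
None
```

I stood the crank upright, pushed the red pin fully home in the lock housing and released it, left the blue pin in the rack, and handed the job in at about 18 s; the hand-in gave no verdict.

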